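# Lever open a plate case with a flat-bladed opener

### The job

The white hinged cover of the grey plate case fits too close for fingers. Take the black-handled flat-bladed opener, work its blade into the notch between the front ledge and the cover, and lever the cover up and over until it stands upright or leans back, touching the case, its cover and its stand with nothing but the opener. Then lay the opener down flat on the bench, clear of the stand, let go of it, and leave the timer, tape roll and bottle where they stand.

Things in the scene. Friction and masses are not known exactly. Their poses are not given: they have to be found in the camera images.
- stand: Fixed stand, aluminium foot plate 150 x 150 x 14 mm; origin: centre of its underside, on the bench. -x is its front (towards the robot), z up. On four legs above it, centred, stands the grey plate case, 112 mm in x, 130 in y. The case was set to an unknown height h, 0 to 20 mm, that NO reading includes: feel for it or see it. It does not give way under 25 N.
- notch_foot (a point): Point on the bench plumb under the front face of the case, mid notch (stand x = -56, y = 0, z = 0 mm); axes as the stand. Above it is the 36 mm wide (y), 6 mm high slot between the notch floor at z = 70 + h and the cover's underside at z = 76 + h. The front wall is 6 mm thick; the slot opens into the hollow case, where nothing stands above z = 54 + h.
- ledge_foot (a point): Point on the bench plumb under the middle of the front ledge (stand x = -64, y = 0, z = 0 mm). The ledge is flat, level with the notch floor (top at z = 70 + h), 16 mm deep (stand x = -72 to -56) and 80 mm wide (y): a place to set the blade down by touch before sliding it in. Nothing stands over it.
- hinge_foot (a point): Point on the bench plumb under the cover's hinge (stand x = 58, y = 0, z = 0 mm). The hinge axis runs along the stand's y at z = 80 + h. The cover is a flat white slab, 8 mm thick, 130 mm wide, mid-plane on the hinge axis, its front edge 115 mm from it, flush with the case's front; no handle or overhang.
- lid (a joint): Hinge angle of the white cover, rad: 0 shut, 1.57 upright, 1.9 stop (leaning back). Grows as the front edge rises. Stiff by friction (about 0.3 N m, plus 0.08 N m for its weight: about 4 N near the front edge), so it stays at whatever angle it is left.
- opener: Loose opener, about 0.12 kg, flat on the bench to the right. Origin: under the middle of its black handle, on the underside. +x points to the blade's tip, z up. Handle: x = -50 to 50 mm, 20 mm wide (y), 24 mm high; then a steel ferrule to x = 57; steel blade x = 55 to 125, 16 mm wide, 2.5 mm thick, its mid-plane 12 mm above the handle's underside. Grasp the handle across its 20 mm width.
- opener_tip (a point): Middle of the blade's tip edge: 125 mm ahead of the opener's origin along its x and 12 mm above its underside.
- timer: Bystander: loose pale grey lab timer, 62 x 66 x 18 mm, left front. Origin under its centre.
- tape_roll: Bystander: loose roll of tan tape, 61 mm across, 25 mm high, to the left. Origin under its centre.
- plain_bottle: Bystander: loose plain white round bottle, 77 mm across, 63 mm high, to the right. Origin under its centre.

How it is judged:
By the outcome, as a careful person would: the job done as asked, in the order asked, and still so for the second after the job is handed in, with the robot touching nothing.
It also fails if it takes over 58 s, if anything falls off the work surface, if the arm or the gripper's body presses on something with over 40 N, if the wrist force passes 120 N, or if a joint passes its speed limit or range.

### The arm

A 7-joint arm with a two-finger parallel gripper is mounted at the origin on a cart in front of the work surface, level with it; the furniture and walls round the work are solid. World frame = base frame: x ahead of the robot, y to its left, z up, the work surface at z = 0. Lengths are in mm, angles in rad, forces in N, time in s.
With the tool pointing down it reaches from about 400 to 850 mm from the base axis. Payload 10.4 kg.
Tool frame: the origin (TCP) lies midway between the tips of the shut fingers; the grasp point (between the pads) lies r.pinch_z behind it (r.pinch_z is the distance from the TCP to the grasp point, in mm); z points along the fingers, x is the direction in which the jaws open and shut, and the axes are right-handed (so a half turn about z gives the same grasp; the last joint's range is limited). The gripper opens to 87 mm and grips with 3 to 60 N. Pads are 19 mm wide; open, the fingers measure 117 mm over their backs; the gripper's body (75 mm by 190 mm) begins 51 mm behind the grasp point.
Start: joints at [-1.371, 0.332, -0.065, 1.46, 0.022, 1.35, -0.088], TCP at [138.085, 609.577, 222.576] pointing down, gripper open.
Joint ranges: [-2.6, 2.6], [-0.5, 2.12], [-1.47, 1.34], [0.16, 2.42], [-1.27, 4.41], [0.06, 2.06], [-2.6, 2.6]. Speed limits (rad/s): [2.22, 2.22, 2.79, 2.79, 3.14, 3.14, 3.14].

### API

Orientations are given as a rotation vector (axis times angle).
In Python, from workcell import r, imaging, workorder gives the robot as it stands.
- The arm moves only by the shell command python3 -m creep 'ROWS' [FORCE]. ROWS is JSON, a list of rows, each a list of 3 entries, a list of its own where there are three numbers: the opening, from 0 (shut) to 1 (fully open), then the shift along the tool's x, y, z in cm, then the turn, a rotation vector about the tool's x, y, z in rad. A call has 1 to 10 rows; each row is the pose to reach, as a shift and turn from the pose commanded when the call began, along the tool's axes at that moment; what a row does not reach only later rows make up. A row lasts 1/10 s, in which the tool goes at most 50 mm and 8.59 degrees, less where a joint would pass 70% of its speed; a pose out of reach is approached as far as the arm can. A call with a gripper value outside its range is refused whole. The fingers move at their own pace and stop on an object; FORCE is the grip in N (left out, the last holds). Time passes only in rows, so rows that repeat a pose let the fingers close. It gives the time, the measured TCP pose, the force and the opening at its end, in the units of the state.
- r.read_state(): the state, without advancing time (a new reading comes with each control period).
- imaging.capture(name): name is "side" or "top" or "wrist"; returns a dict with "frame" (400x640x3 uint8, blue, green, red), "fx", "fy", "cx", "cy" (pixels), "distortion" ([k1, k2, p1, p2, k3] as OpenCV has them; the pictures are not rectified), "extrinsics" (4x4, takes a point from camera to world coordinates). Camera axes: x right, y down, z forward; pixel columns grow to the right and rows downward; lengths in mm; the calibration is good to about 2 mm. A picture is of the moment at which its call begins. There is no depth.
- workorder.finish_job(): hands the job in, once; it reports no verdict.
The state is a dict: "time": time; "qpos": joint angles; "dq": joint speeds; "joint_torque": joint torques, N m; "position": TCP position; "tool_rot": TCP orientation; "ft_force": force on the tool from outside, world axes, zero at the start; "moment": the same for the moment, N m; "gripper_width": opening from 0.0 (shut) to 1.0 (fully open).
Only numpy, scipy, OpenCV 4.12 (cv2) and the standard library are available. Lean on these libraries where they do the work, as an engineer would, in place of code of your own. Each camera call takes 0.05 s, during which the arm holds its last target.

## Working session

There is one attempt and no reset: what is moved stays moved. The work goes in short steps, Python scripts to look and compute and a shell command to move; the robot and the scene stay as the last step left them, time stands still between calls to the robot, and variables do not carry over. Pictures are saved under pics/ and viewed, and the job is handed in when it is done.

```bash
ls; mkdir -p pics; python3 - <<'E'
from workcell import r, imaging
import cv2,json
s=r.read_state(); print(s, r.pinch_z)
for n in("side","top","wrist"):
    c=imaging.capture(n); cv2.imwrite(f"pics/{n}0.png",c["frame"])
    print(n,c["fx"],c["fy"],c["cx"],c["cy"],c["distortion"],c["extrinsics"])
E
```

```text
pics
{'time': 0.0, 'qpos': array([-1.37061775,  0.33284275, -0.06467914,  1.4609475 ,  0.02161921,
        1.34989324, -0.08848905]), 'dq': array([ 9.88798657e-04, -9.41076731e-04,  8.56786547e-04, -8.15057969e-04,
       -1.70271611e-05,  1.12882215e-04,  1.91916449e-04]), 'joint_torque': array([ 5.84182744e-04, -6.23258400e+01,  2.49110861e-02, -3.89892876e+01,
       -6.13276125e-02,  4.00123664e-02,  1.52069429e-04]), 'position': array([138.02678209, 609.1717329 , 221.76912443]), 'tool_rot': array([ 2.45385684e+00,  1.96017443e+00, -1.61868334e-03]), 'ft_force': array([-0.08807487, -0.28430556,  0.37300086]), 'moment': array([ 0.05413106, -0.06396769,  0.01520489]), 'gripper_width': 1.0007909300021431} 18.700000000000003
side 519.7795905047384 519.7795905047384 327.36377899103593 190.8312459976009 [0.00287528 0.         0.         0.         0.        ] [[ 9.99718322e-01 -1.62436348e-02 -1.73037818e-02  5.52840636e+02]
 [ 5.66973371e-03 -5.44522098e-01  8.38727333e-01 -1.54471953e+03]
 [-2.30462721e-02 -8.38589190e-01 -5.44276621e-01  1.01151990e+03]
 [ 0.00000000e+00  0.00000000
[... 153 characters left out ...]
         0.        ] [[ 1.85597854e-02 -9.93545389e-01  1.11906632e-01  4.07596874e+02]
 [-9.99825140e-01 -1.86989862e-02 -1.94371893e-04 -5.36217483e+01]
 [ 2.28565787e-03 -1.11883457e-01 -9.93718707e-01  1.20731640e+03]
 [ 0.00000000e+00  0.00000000e+00  0.00000000e+00  1.00000000e+00]]
wrist 333.59999637112884 333.59999637112884 320.517133802185 199.69062077564658 [-0.01632068  0.          0.          0.          0.        ] [[ 2.21373354e-01  9.30604594e-01  2.91494302e-01  5.68069556e+01]
 [ 9.75188963e-01 -2.11077778e-01 -6.67282396e-02  6.28684370e+02]
 [-5.69636688e-04  2.99033880e-01 -9.54242325e-01  3.82697540e+02]
 [ 0.00000000e+00  0.00000000e+00  0.00000000e+00  1.00000000e+00]]
```

View pics/side0.png

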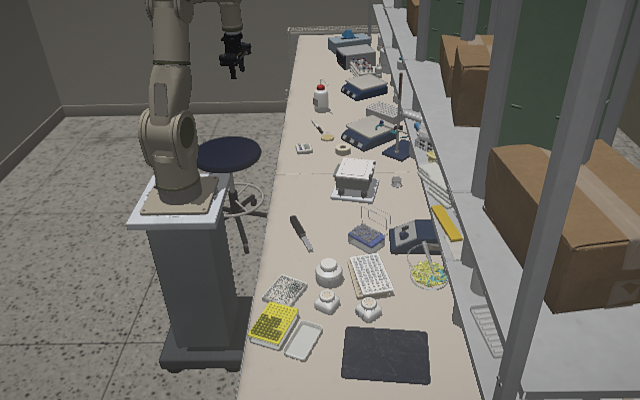

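View pics/top0.png

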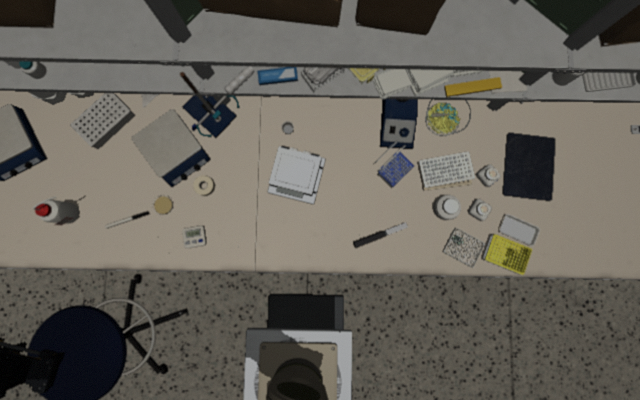

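View pics/wrist0.png

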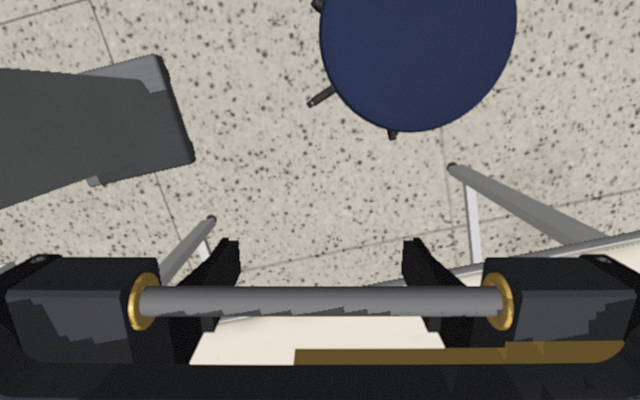

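The side and top views show the stand at top px ≈(297,175) and the opener at about (380,236), with its tip toward (405,225). The timer is at (194,236), the tape at (204,185) and the bottle at (447,208). Next I'll zoom in and measure.

```bash
cat > h.py <<'E'
import numpy as np, cv2
from workcell import r, imaging
def rays(c,px):
    px=np.asarray(px,float).reshape(-1,1,2)
    K=np.array([[c["fx"],0,c["cx"]],[0,c["fy"],c["cy"]],[0,0,1]])
    u=cv2.undistortPoints(px,K,np.array(c["distortion"])).reshape(-1,2)
    E=np.array(c["extrinsics"]); d=np.c_[u,np.ones(len(u))]@E[:3,:3].T
    return E[:3,3],d
def plane(c,px,z):
    o,d=rays(c,px); return o+d*((z-o[2])/d[:,2])[:,None]
def proj(c,P):
    K=np.array([[c["fx"],0,c["cx"]],[0,c["fy"],c["cy"]],[0,0,1]]);E=np.linalg.inv(np.array(c["extrinsics"]))
    rv=cv2.Rodrigues(E[:3,:3])[0]
    return cv2.projectPoints(np.asarray(P,float).reshape(-1,1,3),rv,E[:3,3],K,np.array(c["distortion"]))[0].reshape(-1,2)
E
python3 - <<'E'
import cv2,numpy as np
t=cv2.imread('pics/top0.png');s=cv2.imread('pics/side0.png')
a=cv2.resize(t[130:260,260:360],None,fx=6,fy=6,interpolation=cv2.INTER_CUBIC)[:600]
cv2.imwrite('pics/tz.png',cv2.resize(t[135:210,255:345],None,fx=8,fy=8,interpolation=cv2.INTER_CUBIC))
cv2.imwrite('pics/oz.png',cv2.resize(t[215:255,345:415],None,fx=10,fy=10,interpolation=cv2.INTER_CUBIC))
cv2.imwrite('pics/sz.png',cv2.resize(s[150:210,320:390],None,fx=10,fy=10,interpolation=cv2.INTER_CUBIC))
E
```

```text
(no output)
```

View pics/tz.png

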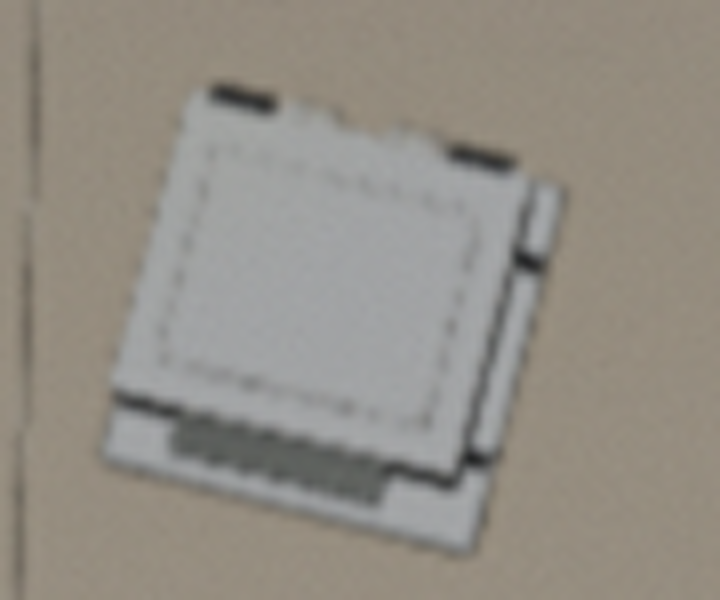

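View pics/oz.png

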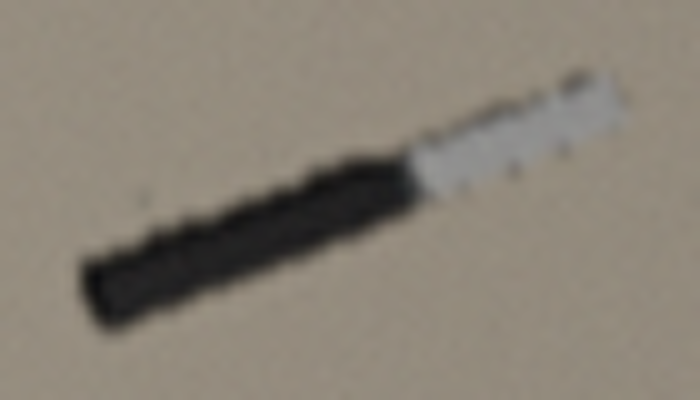

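View pics/sz.png

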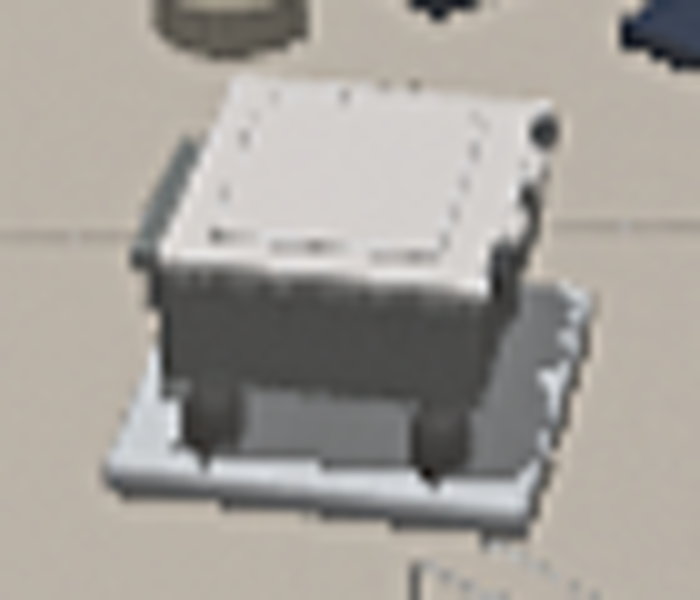

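```bash
cat > m1.py <<'E'
from h import *
top=imaging.capture("top");side=imaging.capture("side")
T=lambda p:(np.array(p)+.5)/8-.5+[255,135]
S=lambda p:(np.array(p)+.5)/10-.5+[320,150]
O=lambda p:(np.array(p)+.5)/10-.5+[345,215]
foot=plane(top,T([(103,458),(475,552),(567,185)]),14); print("foot FL FR BR",foot.round(1))
print(np.linalg.norm(foot[0]-foot[1]),np.linalg.norm(foot[2]-foot[1]))
c=(foot[0]+foot[2])/2; fx=foot[2]-foot[1]; fy=foot[0]-foot[1]
print("centre",c.round(1),"yaw from x,y edges",np.degrees(np.arctan2(fx[1],fx[0])),np.degrees(np.arctan2(fy[1],fy[0]))-90)
fs=plane(side,S([(105,465),(528,520),(592,295)]),14);print("side foot FR BR BL",fs.round(1))
lt=T([(113,388),(450,472),(525,182),(193,92)]); ls=S([(235,78),(162,262),(488,293),(552,105)])
for a,b in zip(lt,ls):
    o1,d1=rays(top,[a]);o2,d2=rays(side,[b]);d1=d1[0]/np.linalg.norm(d1);d2=d2[0]/np.linalg.norm(d2)
    s=np.linalg.lstsq(np.c_[d1,-d2],o2-o1,rcond=None)[0];p=o1+d1*s[0];q=o2+d2*s[1];print("lid",((p+q)/2).round(1),np.linalg.norm(p-q).round(1))
# opener: black mask
f=top["frame"];m=(f[215:255,345:415].max(2)<70).astype('uint8');n,l,st,ce=cv2.connectedComponentsWithStats(m)
i=1+np.argmax(st[1:,4]);print(st[i]);
rc=cv2.minAreaRect(np.argwhere(l==i)[:,::-1].astype('float32'));print(rc)
hc=plane(top,[np.array(rc[0])+[345,215]],18)[0]
w=plane(top,O([(85,290),(412,178),(612,93)]),12);print("butt,neck,tip",w.round(1))
print(hc,np.linalg.norm(w[2]-w[0]),np.degrees(np.arctan2(*(w[2]-w[0])[[1,0]])))
E
python3 m1.py
```

```text
foot FL FR BR [[564.4 107.1  14. ]
 [530.6 -37.4  14. ]
 [675.3 -70.4  14. ]]
148.3814820707297 148.44023500137774
centre [619.8  18.3  14. ] yaw from x,y edges -12.85405856924825 -13.172599460951488
side foot FR BR BL [[530.6 -41.1  14. ]
 [674.8 -79.2  14. ]
 [707.7  65.6  14. ]]
lid [579.4  93.9  91.1] 1.0
lid [551.7 -28.8  88.6] 0.2
lid [660.2 -53.9  89.3] 2.0
lid [690.6  68.2  92. ] 1.4
[  8  16  34  17 225]
((24.358245849609375, 23.13144302368164), (6.964193820953369, 34.03121566772461), 68.96248626708984)
butt,neck,tip [[ 410.3 -159.2   12. ]
 [ 446.3 -259.1   12. ]
 [ 473.5 -320.5   12. ]]
[ 427.61989946 -208.16704698   18.        ] 173.16814916592799 -68.6131288078951
```

Stand centre is about (620, 18) with yaw about −13°, and h is roughly 6. The opener origin is near (428, −208), yaw −69°. I'll move via a safe waypoint.

```bash
cat > go.py <<'E'
import sys
from h import *
from scipy.spatial.transform import Rotation as R
def rel(x,y,z,yaw=None):
    s=r.read_state();Rt=R.from_rotvec(s["tool_rot"]);d=np.array([x,y,z])-s["position"]
    print("pos",s["position"].round(1),"shift cm",(Rt.inv().apply(d)/10).round(2))
    M=Rt.as_matrix();print("tool y yaw",np.degrees(np.arctan2(M[1,1],M[0,1])).round(2),"tilt z",M[:,2].round(3))
    if yaw is not None:
        a=np.radians(yaw);Y=np.array([np.cos(a),np.sin(a),0]);Z=np.array([0,0,-1.]);T=np.c_[np.cross(Y,Z),Y,Z]
        print("turn",(Rt.inv()*R.from_matrix(T)).as_rotvec().round(3))
    print("F",s["ft_force"].round(1),"M",s["moment"].round(2),"t",s["time"],"w",s["gripper_width"])
if __name__=="__main__": rel(*map(float,sys.argv[1:]))
E
python3 go.py 450 330 222 -13
python3 -m creep '[[1,[-20.3,36.6,0],[0,0,0]],[1,[-20.3,36.6,0],[0,0,0]],[1,[-20.3,36.6,0],[0,0,0]],[1,[-20.3,36.6,0],[0,0,0]],[1,[-20.3,36.6,0],[0,0,0]],[1,[-20.3,36.6,0],[0,0,0]],[1,[-20.3,36.6,0],[0,0,0]],[1,[-20.3,36.6,0],[0,0,0]],[1,[-20.3,36.6,0],[0,0,0]],[1,[-20.3,36.6,0],[0,0,0]]]'
python3 go.py 500 0 222 -40;python3 go.py 439 -236 160 -68.6
```

```text
pos [138.  609.4 222.2] shift cm [-2.036e+01  3.660e+01  3.000e-02]
tool y yaw -12.76 tilt z [-0.    -0.001 -1.   ]
turn [-0.     0.001  0.004]
F [ 0.5 -0.4  0. ] M [ 0.   -0.02  0.04] t 0.25 w 1.0001436912198123
time: 1.25
position: [452.8, 327.5, 222.5]
tool_rot: [2.46, 1.953, 0.0]
ft_force: [0.0, 1.3, 0.4]
gripper_width: 0.999
pos [452.8 327.5 222.5] shift cm [-30.83  12.02   0.09]
tool y yaw -13.1 tilt z [ 0.001 -0.001 -1.   ]
turn [0.001 0.    0.469]
F [0.  1.3 0.4] M [-0.    0.03 -0.  ] t 1.25 w 0.9993664884225166
pos [452.8 327.5 222.5] shift cm [-55.19  11.43   6.3 ]
tool y yaw -13.1 tilt z [ 0.001 -0.001 -1.   ]
turn [0.001 0.    0.969]
F [0.  1.3 0.4] M [-0.    0.03 -0.  ] t 1.25 w 0.9993664884225166
```

```bash

python3 -m creep '[[1,[-30.8,12,0],[0,0,0.47]],[1,[-30.8,12,0],[0,0,0.47]],[1,[-30.8,12,0],[0,0,0.47]],[1,[-30.8,12,0],[0,0,0.47]],[1,[-30.8,12,0],[0,0,0.47]],[1,[-30.8,12,0],[0,0,0.47]],[1,[-30.8,12,0],[0,0,0.47]],[1,[-55.2,11.4,4],[0,0,0.97]],[1,[-55.2,11.4,4],[0,0,0.97]],[1,[-55.2,11.4,4],[0,0,0.97]]]'
python3 go.py 439 -236 160 -68.6
```

```text
time: 2.25
position: [462.5, -140.0, 198.1]
tool_rot: [-3.071, -0.661, -0.001]
ft_force: [1.0, 0.0, 0.2]
gripper_width: 0.998
pos [ 462.5 -140.   198.1] shift cm [-6.09  7.78  3.8 ]
tool y yaw -65.7 tilt z [ 0.001  0.001 -1.   ]
turn [-0.    -0.001  0.051]
F [1.  0.  0.2] M [-0.04 -0.05 -0.02] t 2.25 w 0.9977331042062145
```

```bash

python3 -m creep '[[1,[-6.1,7.8,2],[0,0,0.05]],[1,[-6.1,7.8,2],[0,0,0.05]],[1,[-6.1,7.8,2],[0,0,0.05]],[1,[-6.1,7.8,2],[0,0,0.05]],[1,[-6.1,7.8,2],[0,0,0.05]]]'
python3 go.py 439 -236 160 -68.6
python3 - <<'E'
from h import *
c=imaging.capture("wrist");cv2.imwrite("pics/w1.png",c["frame"]);import pickle;pickle.dump(c,open("w1.pkl","wb"))
E
```

```text
time: 2.75
position: [440.6, -234.2, 178.3]
tool_rot: [-3.084, -0.594, -0.0]
ft_force: [-0.7, 0.8, 0.4]
gripper_width: 1.002
pos [ 440.6 -234.2  178.3] shift cm [-0.22  0.11  1.83]
tool y yaw -68.2 tilt z [ 0.     0.001 -1.   ]
turn [-0.001 -0.     0.007]
F [-0.7  0.8  0.4] M [-0.04 -0.05  0.03] t 2.75 w 1.0015406143631294
```

View pics/w1.png

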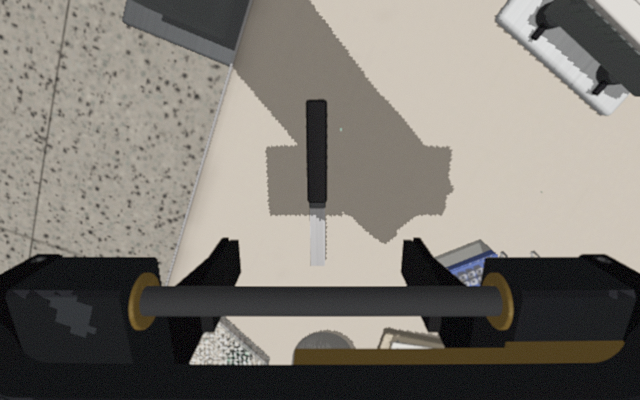

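The wrist view shows the handle from (316,100) to (317,204) and the blade tip at (317,265).

```bash
python3 - <<'E'
from h import *
import pickle
c=pickle.load(open("w1.pkl","rb"))
b=plane(c,[(316.5,99.5),(317,203)],24);t=plane(c,[(317.5,265.5)],13.2)[0]
print(b.round(1),t.round(1),np.linalg.norm(b[1]-b[0]),np.linalg.norm((t-b[0])[:2]))
w=plane(c,[(306,150),(327,150)],24);print(np.linalg.norm(w[0]-w[1]))
d=(t-b[0])[:2];u=d/np.linalg.norm(d);print("yaw",np.degrees(np.arctan2(u[1],u[0])),"origin",b[0][:2]+50*u,t[:2]-125*u,"g30",t[:2]-95*u)
E
python3 go.py 439 -236 3
```

```text
[[ 407.3 -160.9   24. ]
 [ 444.  -252.3   24. ]] [ 472.1 -322.    13.2] 98.5384222829991 173.70047263003374
19.86716350628639
yaw -68.10068653190707 origin [ 425.91382636 -207.27110356] [ 425.42913297 -206.06534915] g30 [ 436.61843292 -233.90057084]
pos [ 440.7 -234.1  178.4] shift cm [-0.24  0.12 17.54]
tool y yaw -68.16 tilt z [ 0.     0.001 -1.   ]
F [ 0.1 -0.   0.5] M [-0.03  0.04  0.01] t 2.8 w 0.9998157656003964
```

```bash

python3 -m creep '[[1,[-0.36,-0.1,5],[0,0,0]],[1,[-0.36,-0.1,10],[0,0,0]],[1,[-0.36,-0.1,14],[0,0,0]],[1,[-0.36,-0.1,16],[0,0,0]],[1,[-0.36,-0.1,17],[0,0,0]],[1,[-0.36,-0.1,17.4],[0,0,0]],[1,[-0.36,-0.1,17.4],[0,0,0]]]'
python3 go.py 437 -234.5 3
```

```text
time: 3.5
position: [436.9, -236.0, 4.8]
tool_rot: [3.085, 0.592, 0.001]
ft_force: [1.2, 0.0, 1.2]
gripper_width: 0.997
pos [ 436.9 -236.     4.8] shift cm [ 0.07 -0.13  0.18]
tool y yaw -68.28 tilt z [ 0.001  0.    -1.   ]
F [1.2 0.  1.2] M [-0.13  0.04 -0.05] t 3.5 w 0.9974327373110995
```

```bash

python3 -m creep '[[1,[0,0,0.1],[0,0,0]],[0,[0,0,0.1],[0,0,0]],[0,[0,0,0.1],[0,0,0]],[0,[0,0,0.1],[0,0,0]],[0,[0,0,0.1],[0,0,0]],[0,[0,0,0.1],[0,0,0]],[0,[0,0,0.1],[0,0,0]],[0,[0,0,0.1],[0,0,0]],[0,[0,0,0.1],[0,0,0]],[0,[0,0,0.1],[0,0,0]]]' 60
python3 go.py 437 -234.5 3
```

```text
time: 4.5
position: [436.1, -236.4, 3.2]
tool_rot: [-3.086, -0.59, 0.0]
ft_force: [-0.4, 0.3, 0.6]
gripper_width: 0.265
pos [ 436.1 -236.4    3.2] shift cm [ 0.15 -0.14  0.02]
tool y yaw -68.34 tilt z [-0.  0. -1.]
F [-0.4  0.3  0.6] M [-0.09 -0.02 -0.01] t 4.5 w 0.26521175910960987
```

Closed on the handle. Next: lift, swing to the front of the stand with yaw −13°, and stop high above the ledge.

```bash

python3 -m creep '[[0,[0,0,-2],[0,0,0]],[0,[0,0,-5],[0,0,0]],[0,[0,0,-10],[0,0,0]],[0,[0,0,-13],[0,0,0]],[0,[0,0,-13],[0,0,0]]]' 60
python3 go.py 440 54 133 -13
```

```text
time: 5.0
position: [438.2, -237.3, 137.0]
tool_rot: [3.084, 0.59, 0.01]
ft_force: [0.3, -0.4, -1.5]
gripper_width: 0.225
pos [ 438.2 -237.3  137. ] shift cm [ 10.91 -27.02   0.38]
tool y yaw -68.35 tilt z [ 0.007 -0.001 -1.   ]
turn [ 0.006 -0.004 -0.966]
F [ 0.3 -0.4 -1.5] M [-0.13 -0.1   0.01] t 5.0 w 0.22540913789387312
```

```bash

python3 -m creep '[[0,[10.9,-27,0],[0,0,-0.966]],[0,[10.9,-27,0],[0,0,-0.966]],[0,[10.9,-27,0],[0,0,-0.966]],[0,[10.9,-27,0],[0,0,-0.966]],[0,[10.9,-27,0],[0,0,-0.966]],[0,[10.9,-27,0],[0,0,-0.966]],[0,[10.9,-27,0],[0,0,-0.966]],[0,[10.9,-27,0],[0,0,-0.966]],[0,[10.9,-27,0],[0,0,-0.966]],[0,[10.9,-27,0],[0,0,-0.966]]]'
python3 go.py 467 53.8 105 -13
python3 - <<'E'
from h import *
import pickle
for n in("wrist","side","top"):
    c=imaging.capture(n);cv2.imwrite(f"pics/{n}2.png",c["frame"]);pickle.dump(c,open(n+"2.pkl","wb"))
    f=c["frame"]
    if n=="side":cv2.imwrite("pics/side2z.png",cv2.resize(f[130:210,290:390],None,fx=7,fy=7,interpolation=cv2.INTER_CUBIC))
    if n=="top":cv2.imwrite("pics/top2z.png",cv2.resize(f[140:240,240:340],None,fx=6,fy=6,interpolation=cv2.INTER_CUBIC))
E
```

```text
time: 6.0
position: [437.6, 53.8, 132.9]
tool_rot: [-2.462, -1.951, 0.001]
ft_force: [0.4, -0.8, -1.4]
gripper_width: 0.225
pos [437.6  53.8 132.9] shift cm [0.67 2.86 2.79]
tool y yaw -13.2 tilt z [-0.001 -0.    -1.   ]
turn [-0.001  0.    -0.003]
F [ 0.4 -0.8 -1.4] M [-0.01 -0.03  0.02] t 6.0 w 0.22545787525996147
```

View pics/wrist2.png

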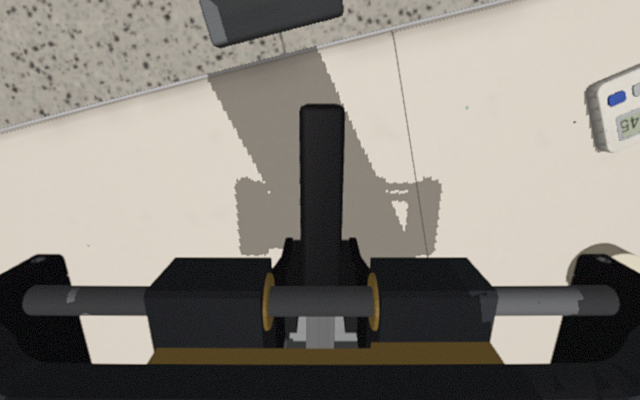

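View pics/side2z.png

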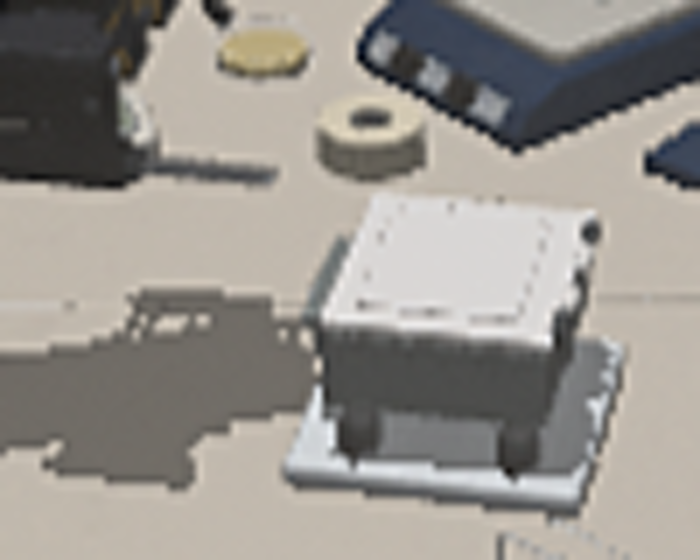

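View pics/top2z.png

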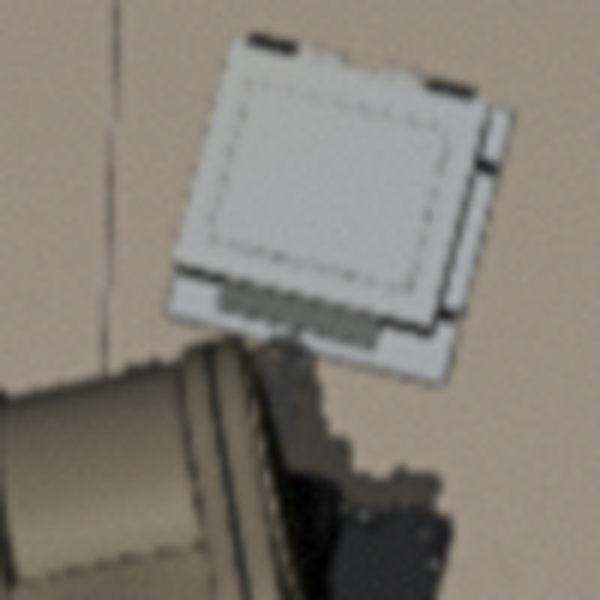

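The side zoom shows the blade held about level, tip at (328.8,154.4). In the top view the tip is at about (287.6,196.3), just in front of the ledge at mid-ledge (290,192). I'll compare these with the prediction.

```bash
python3 - <<'E'
from h import *
import pickle
s=pickle.load(open("side2.pkl","rb"));t=pickle.load(open("top2.pkl","rb"))
P=[528,32.6,142]
print(proj(s,[P]),proj(t,[P]))
ts=(np.array([275,175])+.5)/7-.5+[290,130];tt=(np.array([288,341])+.5)/6-.5+[240,140]
o1,d1=rays(t,[tt]);o2,d2=rays(s,[ts]);k=np.linalg.lstsq(np.c_[d1[0],-d2[0]],o2-o1,rcond=None)[0];print(o1+d1[0]*k[0],o2+d2[0]*k[1])
# ledge centre: front corners + back corners in top zoom
L=(np.array([(218,303),(378,348),(228,280),(385,322)])+.5)/6-.5+[240,140]
p=plane(t,L,76);print(p.round(1),p.mean(0))
# notch from lid front edge
E
```

```text
[[328.56400159 153.4197278 ]] [[287.9762363  199.24002454]]
[536.31448081  34.24156562 137.82775997] [528.90024711  33.60566255 136.88318242]
[[561.8  74.   76. ]
 [541.1  -4.7  76. ]
 [573.3  69.5  76. ]
 [554.   -7.8  76. ]] [557.55509699  32.77283775  76.        ]
```

The ledge centre measures (557.6, 32.8), the same as my earlier stand estimate. I'll move over it and feel down.

```bash

python3 -m creep '[[0,[0.6,2.85,0],[0,0,0]],[0,[0.6,2.85,0],[0,0,0]],[0,[0.6,2.85,3],[0,0,0]],[0,[0.6,2.85,4],[0,0,0]],[0,[0.6,2.85,4],[0,0,0]],[0,[0.6,2.85,4],[0,0,0]]]'
python3 go.py 467 53.8 80 -13
python3 -m creep '[[0,[0,0,0.2],[0,0,0]],[0,[0,0,0.4],[0,0,0]],[0,[0,0,0.6],[0,0,0]],[0,[0,0,0.6],[0,0,0]]]'
python3 go.py 467 53.8 80 -13
```

```text
time: 6.75
position: [466.9, 54.1, 93.8]
tool_rot: [-2.459, -1.955, -0.0]
ft_force: [-0.6, 0.2, -0.6]
gripper_width: 0.226
pos [466.9  54.1  93.8] shift cm [-0.03  0.02  1.38]
tool y yaw -13.02 tilt z [ 0.  0. -1.]
turn [ 0. -0. -0.]
F [-0.6  0.2 -0.6] M [ 0.02 -0.07 -0.03] t 6.75 w 0.2262482424656582
time: 7.15
position: [466.8, 54.3, 87.2]
tool_rot: [-2.458, -1.956, -0.0]
ft_force: [0.1, 0.9, -1.7]
gripper_width: 0.218
pos [466.8  54.3  87.2] shift cm [-0.04  0.03  0.72]
tool y yaw -13.0 tilt z [-0.  0. -1.]
turn [-0. -0.  0.]
F [ 0.1  0.9 -1.7] M [-0.03 -0.01  0.04] t 7.15 w 0.2181770051105041
```

```bash

for i in 1 ; do python3 -m creep '[[0,[0,0,0.3],[0,0,0]],[0,[0,0,0.6],[0,0,0]],[0,[0,0,0.9],[0,0,0]],[0,[0,0,0.9],[0,0,0]]]'; python3 go.py 467 53.8 80 | tail -1; 
python3 -m creep '[[0,[0,0,0.2],[0,0,0]],[0,[0,0,0.3],[0,0,0]],[0,[0,0,0.3],[0,0,0]]]'; python3 go.py 467 53.8 80 | tail -1;
python3 -m creep '[[0,[0,0,0.1],[0,0,0]],[0,[0,0,0.2],[0,0,0]],[0,[0,0,0.2],[0,0,0]]]'; python3 go.py 467 53.8 80 | tail -1;
done
```

```text
time: 7.55
position: [466.5, 54.2, 77.7]
tool_rot: [-2.458, -1.956, 0.001]
ft_force: [-1.5, 0.3, -1.5]
gripper_width: 0.226
F [-1.5  0.3 -1.5] M [-0.04 -0.02 -0.  ] t 7.55 w 0.22634443185852954
time: 7.85
position: [466.9, 54.3, 75.3]
tool_rot: [-2.458, -1.956, -0.0]
ft_force: [-2.1, 0.4, 1.9]
gripper_width: 0.22
F [-2.1  0.4  1.9] M [-0.01  0.07  0.01] t 7.85 w 0.21989358058966374
time: 8.15
position: [466.9, 54.2, 73.5]
tool_rot: [-2.459, -1.956, -0.0]
ft_force: [-4.9, -0.5, 6.9]
gripper_width: 0.224
F [-4.9 -0.5  6.9] M [-0.16  0.29 -0.12] t 8.15 w 0.22410449855369186
```

```bash
cat > look.py <<'E'
import sys
from h import *
import pickle
i=sys.argv[1]
for n in("side","top"):
    c=imaging.capture(n);pickle.dump(c,open(n+i+".pkl","wb"));f=c["frame"]
    if n=="side":cv2.imwrite(f"pics/side{i}.png",cv2.resize(f[140:200,310:390],None,fx=10,fy=10,interpolation=cv2.INTER_CUBIC))
    if n=="top":cv2.imwrite(f"pics/top{i}.png",cv2.resize(f[140:240,240:340],None,fx=6,fy=6,interpolation=cv2.INTER_CUBIC))
E
python3 look.py 3
```

```text
(no output)
```

View pics/side3.png

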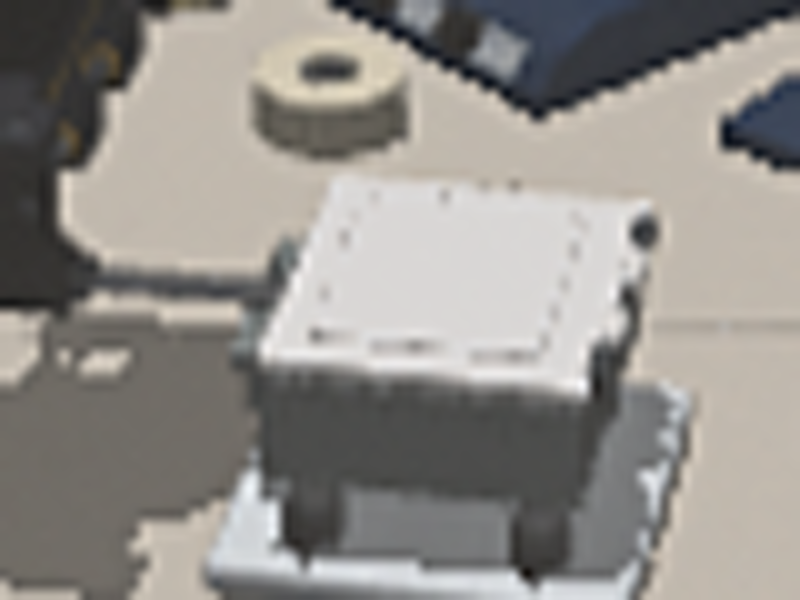

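View pics/top3.png

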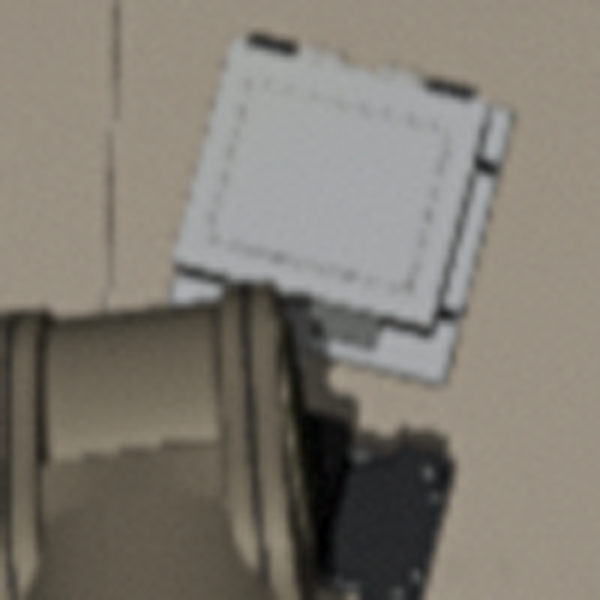

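```bash

python3 -m creep '[[0,[0,0,-0.15],[0,0,0]],[0,[0,0,-0.2],[0,0,0]],[0,[0,0,-0.2],[0,0,0]]]'; python3 go.py 467 53.8 80 | tail -1;
python3 -m creep '[[0,[0,0,-0.1],[0,0,0]],[0,[0,0,-0.1],[0,0,0]],[0,[0,0,-0.1],[0,0,0]]]'; python3 go.py 467 53.8 80 | tail -1;
```

```text
time: 8.55
position: [466.9, 54.2, 75.2]
tool_rot: [2.458, 1.956, 0.0]
ft_force: [1.5, 0.7, -0.6]
gripper_width: 0.225
F [ 1.5  0.7 -0.6] M [-0.09 -0.1  -0.05] t 8.55 w 0.22519912271261489
time: 8.85
position: [466.8, 54.3, 76.2]
tool_rot: [-2.458, -1.956, 0.0]
ft_force: [-0.3, 0.0, -1.2]
gripper_width: 0.224
F [-0.3  0.  -1.2] M [-0.03 -0.06  0.04] t 8.85 w 0.2243653281636453
```

```bash

python3 -m creep '[[0,[0,0,-0.08],[0,0,0]],[0,[0,0.2,-0.08],[0,0,0]],[0,[0,0.4,-0.08],[0,0,0]],[0,[0,0.6,-0.08],[0,0,0]],[0,[0,0.8,-0.08],[0,0,0]],[0,[0,0.8,-0.08],[0,0,0]]]'; python3 go.py 467 53.8 80 | tail -1;
python3 -m creep '[[0,[0,0.2,0],[0,0,0]],[0,[0,0.4,0],[0,0,0]],[0,[0,0.4,0],[0,0,0]]]'; python3 go.py 467 53.8 80 | tail -1;
```

```text
time: 9.45
position: [474.9, 52.3, 77.1]
tool_rot: [2.459, 1.956, 0.0]
ft_force: [0.6, -0.1, 0.3]
gripper_width: 0.221
F [ 0.6 -0.1  0.3] M [-0.04  0.02 -0.01] t 9.45 w 0.2214142535320768
time: 9.75
position: [478.8, 51.5, 77.1]
tool_rot: [2.459, 1.956, 0.0]
ft_force: [-0.5, -0.8, -1.1]
gripper_width: 0.224
F [-0.5 -0.8 -1.1] M [-0.05 -0.02 -0.02] t 9.75 w 0.22425100655663452
```

```bash

python3 -m creep '[[0,[0,0.2,0],[0,0,0]],[0,[0,0.4,0],[0,0,0]],[0,[0,0.4,0],[0,0,0]]]'; python3 go.py 467 53.8 80 | tail -1;
python3 -m creep '[[0,[0,0.2,0],[0,0,0]],[0,[0,0.4,0],[0,0,0]],[0,[0,0.6,0],[0,0,0]],[0,[0,0.6,0],[0,0,0]]]'; python3 go.py 467 53.8 80 | tail -1; python3 look.py 4
```

```text
time: 10.05
position: [482.7, 50.6, 77.1]
tool_rot: [2.459, 1.956, 0.0]
ft_force: [0.1, 0.0, -0.5]
gripper_width: 0.223
F [ 0.1  0.  -0.5] M [-0.07 -0.1  -0.01] t 10.05 w 0.22322598579891828
time: 10.45
position: [488.6, 49.2, 77.1]
tool_rot: [2.459, 1.956, 0.0]
ft_force: [-0.3, 0.1, -1.4]
gripper_width: 0.224
F [-0.3  0.1 -1.4] M [-0.02 -0.03  0.01] t 10.45 w 0.2240723246156838
```

View pics/side4.png

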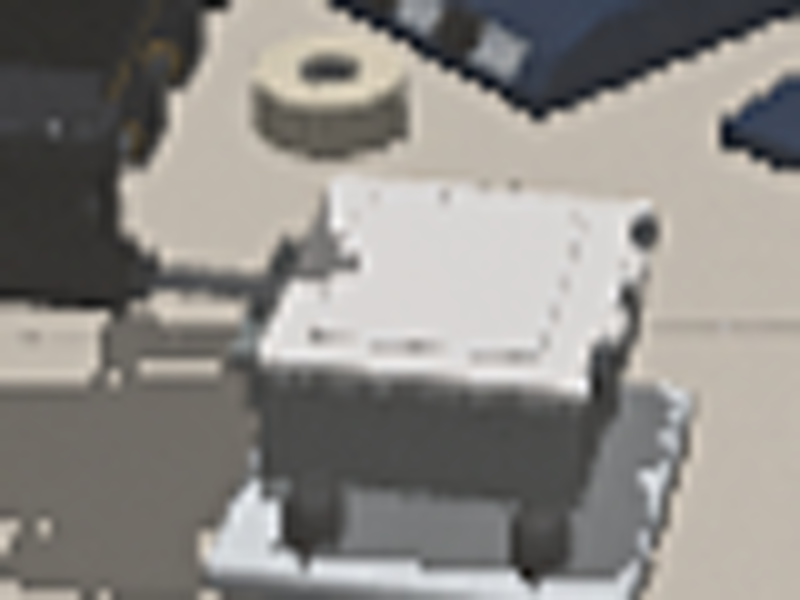

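View pics/top4.png

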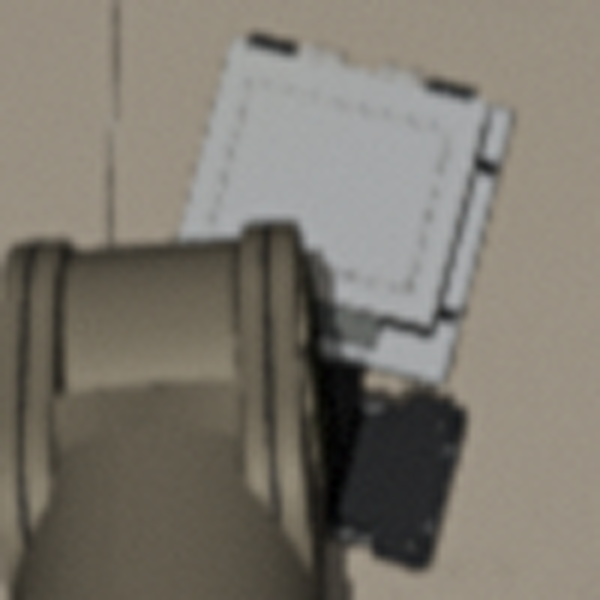

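The blade disappears under the cover's front edge at side px ≈(250–270,285) and there was no force, so it's in the slot. Next I'll work out the arc.

```bash
python3 - <<'E'
import numpy as np
s=9.8
for t in np.arange(0,1.91,.1): print(round(t,2),"y",round(s*(1-np.cos(t))-.4*np.sin(t),2),"z",round(-(s*np.sin(t)+.4*(1-np.cos(t)))-.15,2))
E
python3 -m creep '[[0,[0,0,-0.3],[0,0,0]],[0,[0,0,-0.6],[0,0,0]],[0,[0,0,-0.9],[0,0,0]],[0,[0,0.03,-1.2],[0,0,0]],[0,[0,0.03,-1.2],[0,0,0]]]'; python3 go.py 467 53.8 80 | tail -1; python3 look.py 5
```

```text
0.0 y 0.0 z -0.15
0.1 y 0.01 z -1.13
0.2 y 0.12 z -2.1
0.3 y 0.32 z -3.06
0.4 y 0.62 z -4.0
0.5 y 1.01 z -4.9
0.6 y 1.49 z -5.75
0.7 y 2.05 z -6.56
0.8 y 2.69 z -7.3
0.9 y 3.39 z -7.98
1.0 y 4.17 z -8.58
1.1 y 5.0 z -9.1
1.2 y 5.88 z -9.54
1.3 y 6.79 z -9.89
1.4 y 7.74 z -10.14
1.5 y 8.71 z -10.3
1.6 y 9.69 z -10.36
1.7 y 10.67 z -10.32
1.8 y 11.64 z -10.18
1.9 y 12.59 z -9.95
time: 11.05
position: [488.1, 49.3, 89.2]
tool_rot: [-2.458, -1.955, 0.001]
ft_force: [-2.8, 0.6, -3.5]
gripper_width: 0.223
F [-2.8  0.6 -3.5] M [ 0.02  0.64 -0.04] t 11.05 w 0.22274779561452887
```

View pics/side5.png

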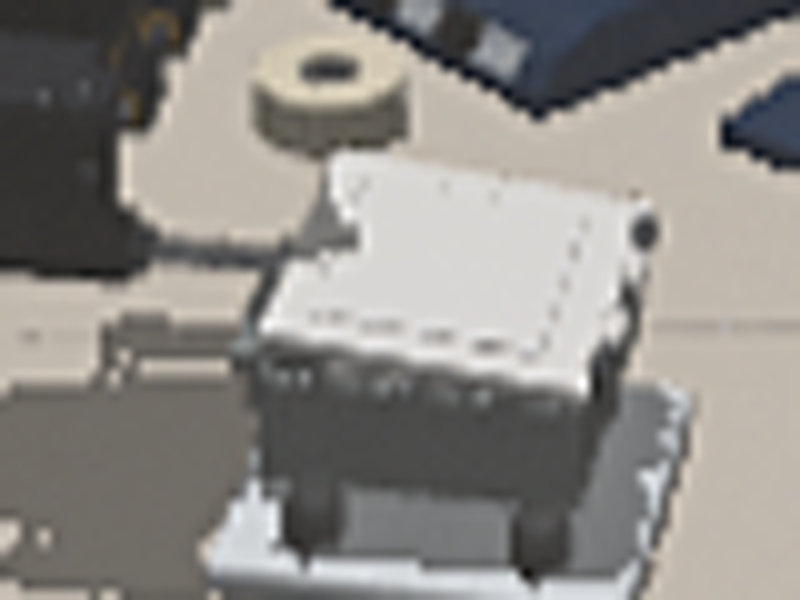

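The cover is rising: its front edge went from (260,360) to (260,330). I'll carry on along the arc.

```bash

python3 -m creep '[[0,[0,0.03,-0.45],[0,0,0]],[0,[0,0.09,-0.9],[0,0,0]],[0,[0,0.18,-1.4],[0,0,0]],[0,[0,0.29,-1.86],[0,0,0]],[0,[0,0.43,-2.33],[0,0,0]],[0,[0,0.59,-2.8],[0,0,0]],[0,[0,0.78,-3.25],[0,0,0]],[0,[0,0.98,-3.7],[0,0,0]],[0,[0,0.98,-3.7],[0,0,0]]]'; python3 go.py 467 53.8 80 ; python3 look.py 6
```

```text
time: 12.05
position: [498.9, 46.9, 126.8]
tool_rot: [2.458, 1.955, 0.002]
ft_force: [-2.8, 0.2, -1.9]
gripper_width: 0.224
pos [498.9  46.9 126.8] shift cm [-0.05 -3.27  4.68]
tool y yaw -13.01 tilt z [ 0.001  0.    -1.   ]
F [-2.8  0.2 -1.9] M [ 0.07  0.65 -0.01] t 12.05 w 0.22393170698754053
```

View pics/side6.png

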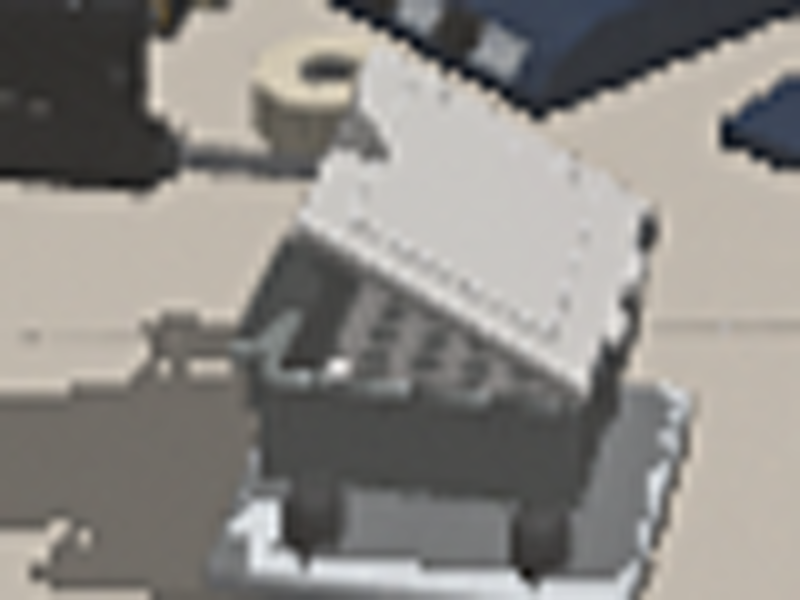

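The cover is now at about 0.5 rad and moving well.

```bash

python3 -m creep '[[0,[0,0.23,-0.43],[0,0,0]],[0,[0,0.48,-0.85],[0,0,0]],[0,[0,0.75,-1.26],[0,0,0]],[0,[0,1.04,-1.66],[0,0,0]],[0,[0,1.35,-2.04],[0,0,0]],[0,[0,1.68,-2.4],[0,0,0]],[0,[0,2.03,-2.75],[0,0,0]],[0,[0,2.38,-3.08],[0,0,0]],[0,[0,2.77,-3.38],[0,0,0]],[0,[0,3.16,-3.68],[0,0,0]]]'; python3 go.py 467 53.8 80 ; python3 look.py 7
```

```text
time: 13.15
position: [529.3, 39.8, 163.2]
tool_rot: [2.459, 1.956, 0.0]
ft_force: [-3.3, 1.3, -2.6]
gripper_width: 0.225
pos [529.3  39.8 163.2] shift cm [-0.04 -6.39  8.32]
tool y yaw -13.0 tilt z [ 0.  0. -1.]
F [-3.3  1.3 -2.6] M [ 0.13  0.88 -0.07] t 13.15 w 0.22511772656432774
```

View pics/side7.png

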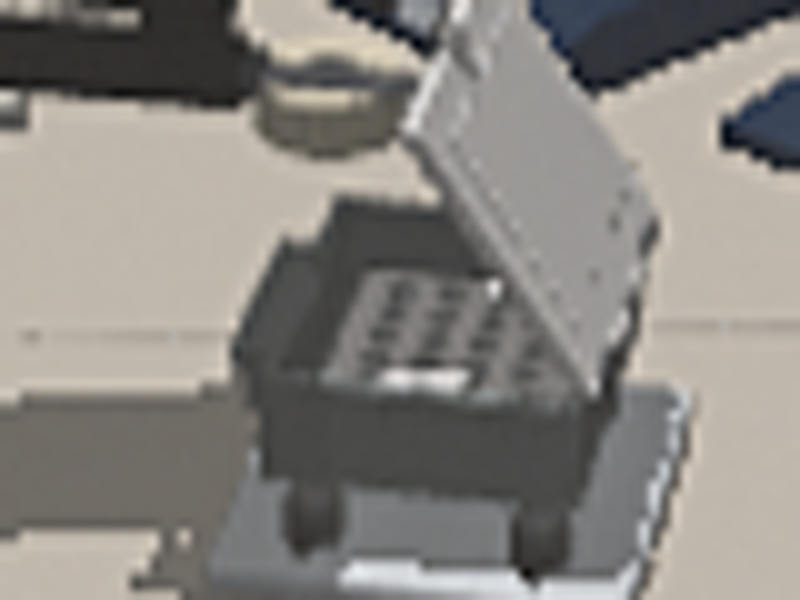

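```bash

python3 -m creep '[[0,[0,0.41,-0.27],[0,0,0]],[0,[0,0.83,-0.52],[0,0,0]],[0,[0,1.26,-0.75],[0,0,0]],[0,[0,1.71,-0.96],[0,0,0]],[0,[0,2.16,-1.14],[0,0,0]],[0,[0,2.62,-1.31],[0,0,0]],[0,[0,3.09,-1.45],[0,0,0]],[0,[0,3.57,-1.56],[0,0,0]],[0,[0,4.05,-1.65],[0,0,0]],[0,[0,4.54,-1.72],[0,0,0]]]'; python3 go.py 467 53.8 80 
python3 -m creep '[[0,[0,0.5,0],[0,0,0]],[0,[0,1,0],[0,0,0]],[0,[0,1,0],[0,0,0]]]'; python3 go.py 467 53.8 80 |tail -1
cat > look2.py <<'E'
import sys
from h import *
i=sys.argv[1]
f=imaging.capture("side")["frame"];cv2.imwrite(f"pics/side{i}.png",cv2.resize(f[110:210,290:400],None,fx=6,fy=6,interpolation=cv2.INTER_CUBIC))
E
python3 look2.py 8
```

```text
time: 14.25
position: [573.6, 29.5, 180.2]
tool_rot: [2.459, 1.956, 0.0]
ft_force: [-3.9, -1.1, -0.8]
gripper_width: 0.224
pos [573.6  29.5 180.2] shift cm [ -0.03 -10.94  10.01]
tool y yaw -13.0 tilt z [ 0.  0. -1.]
F [-3.9 -1.1 -0.8] M [-0.05  0.78 -0.1 ] t 14.25 w 0.22419872815941716
time: 14.55
position: [583.9, 27.2, 180.2]
tool_rot: [2.458, 1.955, 0.001]
ft_force: [-0.8, 0.5, -0.3]
gripper_width: 0.224
F [-0.8  0.5 -0.3] M [ 0.03  0.07 -0.02] t 14.55 w 0.22368309705923253
```

View pics/side8.png

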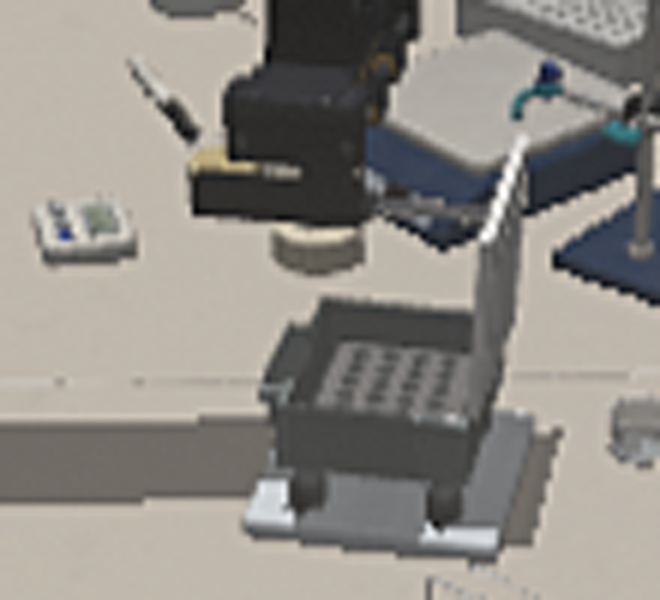

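The cover is near upright, with its edge from (520,140) down to (480,240). The blade has pitched down a bit. I'll push further back while watching the force.

```bash

python3 -m creep '[[0,[0,0.4,0],[0,0,0]],[0,[0,0.8,0],[0,0,0]],[0,[0,1.2,0],[0,0,0]],[0,[0,1.2,0],[0,0,0]]]'; 
python3 -m creep '[[0,[0,0.4,0],[0,0,0]],[0,[0,0.8,0],[0,0,0]],[0,[0,1.0,0],[0,0,0]],[0,[0,1.0,0],[0,0,0]]]';python3 go.py 467 53.8 80; python3 look2.py 9
```

```text
time: 15.0
position: [595.0, 24.7, 179.9]
tool_rot: [2.458, 1.956, -0.0]
ft_force: [-1.1, 0.4, -1.7]
gripper_width: 0.225
time: 15.4
position: [604.7, 22.4, 180.0]
tool_rot: [2.458, 1.956, 0.0]
ft_force: [-2.3, 1.3, -1.3]
gripper_width: 0.224
pos [604.7  22.4 180. ] shift cm [ -0.04 -14.13  10.  ]
tool y yaw -13.0 tilt z [ 0. -0. -1.]
F [-2.3  1.3 -1.3] M [ 0.2   0.43 -0.01] t 15.4 w 0.22408302341423383
```

View pics/side9.png

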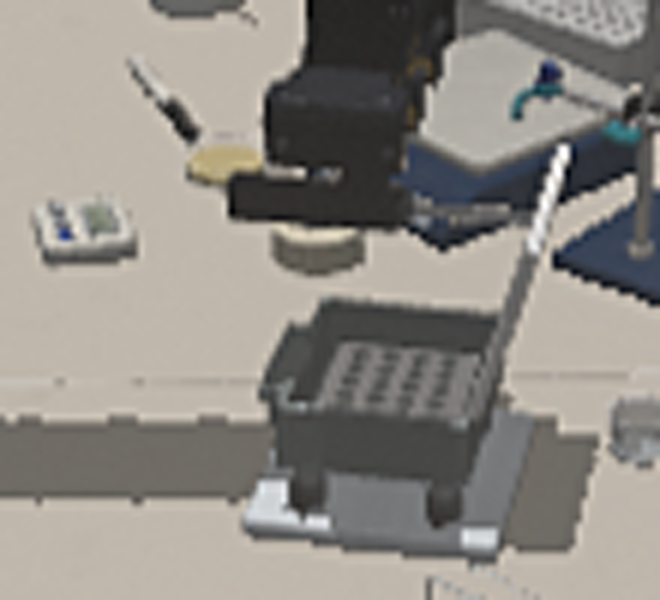

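The cover leans well back past upright, base (490,390) to near corner (530,250). I'll retreat straight back and check that it stays there.

```bash

python3 -m creep '[[0,[0,-1,0],[0,0,0]],[0,[0,-4,0],[0,0,0]],[0,[0,-8,0],[0,0,0]],[0,[0,-12,0],[0,0,0]],[0,[0,-16,0],[0,0,0]],[0,[0,-18,0],[0,0,0]],[0,[0,-18,0],[0,0,0]]]'; python3 go.py 437 -235 120 -68.2; python3 look2.py 10;python3 look.py 10t
```

```text
time: 16.15
position: [426.9, 63.9, 180.5]
tool_rot: [-2.456, -1.958, -0.004]
ft_force: [0.9, 0.0, -1.0]
gripper_width: 0.225
pos [426.9  63.9 180.5] shift cm [-28.93   7.63   5.98]
tool y yaw -12.87 tilt z [ 0.001  0.002 -1.   ]
turn [-0.001 -0.003  0.966]
F [ 0.9  0.  -1. ] M [-0.08 -0.04 -0.02] t 16.15 w 0.22507066144829993
```

View pics/side10.png

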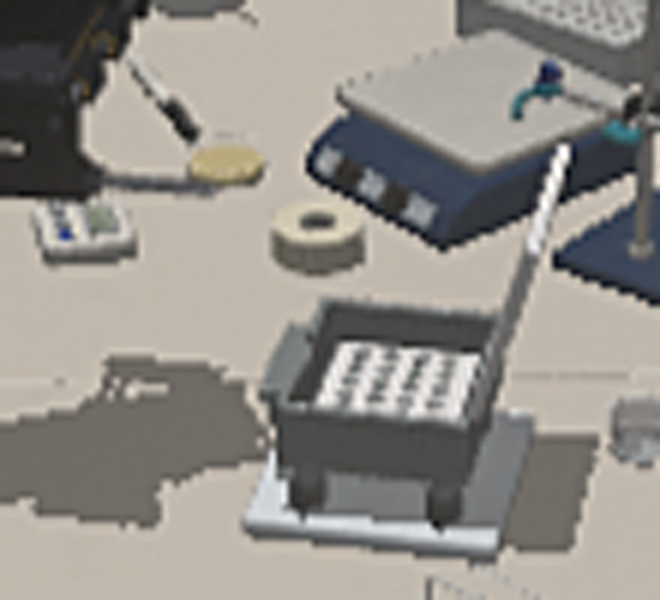

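View pics/top10t.png

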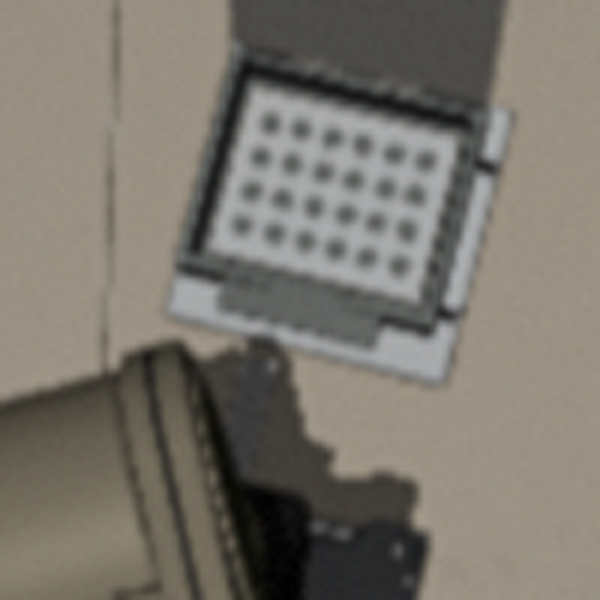

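The cover stays leaning back after release, and the timer and tape haven't moved. Next I'll work out the opener's pitch from the side view.

```bash
python3 - <<'E'
from h import *
import pickle
s=pickle.load(open("side10t.pkl","rb"))
t=np.array([426.9,63.9,180.5]);u=np.array([np.cos(np.radians(-13)),np.sin(np.radians(-13)),0])
for p in(-5,0,5):
  a=np.radians(p);g=t+[0,0,9]
  print(p,proj(s,[g+k*(u*np.cos(a)+[0,0,np.sin(a)]) for k in(25,60,93)]).round(1).tolist())
f=s["frame"][110:160,285:340].copy();cv2.imwrite("pics/bl.png",cv2.resize(f,None,fx=14,fy=11,interpolation=cv2.INTER_NEAREST))
E
```

```text
-5 [[306.1, 138.7], [315.9, 140.3], [325.2, 141.9]]
0 [[306.1, 138.1], [315.9, 139.0], [325.2, 139.8]]
5 [[306.0, 137.6], [315.8, 137.6], [325.1, 137.7]]
```

View pics/bl.png

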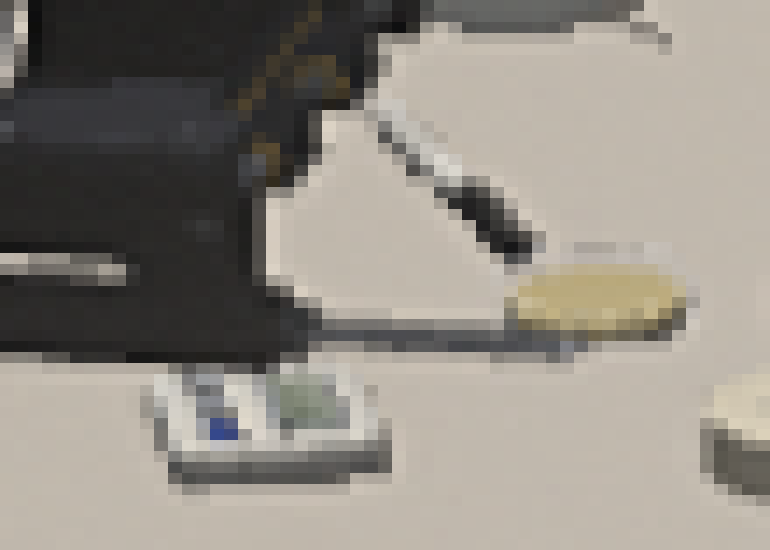

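The blade is level to within about 2°. I'll return it to the free spot where it was picked up.

```bash

python3 -m creep '[[0,[-28.9,7.6,0],[0,0,0.966]],[0,[-28.9,7.6,0],[0,0,0.966]],[0,[-28.9,7.6,0],[0,0,0.966]],[0,[-28.9,7.6,0],[0,0,0.966]],[0,[-28.9,7.6,0],[0,0,0.966]],[0,[-28.9,7.6,0],[0,0,0.966]],[0,[-28.9,7.6,6],[0,0,0.966]],[0,[-28.9,7.6,6],[0,0,0.966]],[0,[-28.9,7.6,6],[0,0,0.966]],[0,[-28.9,7.6,6],[0,0,0.966]]]'
python3 go.py 437 -235 30 -68.2
```

```text
time: 17.3
position: [438.9, -235.4, 121.2]
tool_rot: [3.084, 0.594, 0.001]
ft_force: [-0.7, 0.6, -0.3]
gripper_width: 0.225
pos [ 438.9 -235.4  121.2] shift cm [-0.16 -0.11  9.12]
tool y yaw -68.18 tilt z [ 0.001 -0.    -1.   ]
turn [ 0.001 -0.     0.   ]
F [-0.7  0.6 -0.3] M [-0.07 -0.01  0.  ] t 17.3 w 0.22534371782280077
```

```bash

python3 -m creep '[[0,[0,0,3],[0,0,0]],[0,[0,0,6],[0,0,0]],[0,[0,0,9],[0,0,0]],[0,[0,0,10],[0,0,0]],[0,[0,0,10.7],[0,0,0]],[0,[0,0,11],[0,0,0]],[0,[0,0,11],[0,0,0]],[0,[0,0,11],[0,0,0]]]'
python3 -m creep '[[0,[0,0,0.2],[0,0,0]],[0,[0,0,0.3],[0,0,0]],[0,[0,0,0.3],[0,0,0]]]'
python3 -m creep '[[0,[0,0,0.2],[0,0,0]],[0,[0,0,0.2],[0,0,0]],[0,[0,0,0.2],[0,0,0]]]'
```

```text
time: 18.1
position: [438.8, -235.9, 11.1]
tool_rot: [3.085, 0.591, 0.003]
ft_force: [0.6, -0.4, -0.7]
gripper_width: 0.223
time: 18.4
position: [438.5, -235.9, 7.5]
tool_rot: [3.085, 0.59, 0.002]
ft_force: [0.9, -0.1, 3.7]
gripper_width: 0.225
time: 18.7
position: [438.6, -235.9, 7.0]
tool_rot: [-3.084, -0.589, -0.002]
ft_force: [-10.7, 5.3, 35.5]
gripper_width: 0.22
```

```bash

python3 -m creep '[[0,[0,0,-0.15],[0,0,0]],[0,[0,0,-0.15],[0,0,0]]]'
python3 -m creep '[[0.3,[0,0,0],[0,0,0]],[0.35,[0,0,0],[0,0,0]],[0.5,[0,0,0],[0,0,0]],[0.7,[0,0,0],[0,0,0]],[1,[0,0,0],[0,0,0]],[1,[0,0,0],[0,0,0]],[1,[0,0,0],[0,0,0]],[1,[0,0,0],[0,0,0]],[1,[0,0,0],[0,0,0]]]'
python3 go.py 437 -235 120
```

```text
time: 18.9
position: [438.6, -235.9, 7.2]
tool_rot: [3.085, 0.59, 0.002]
ft_force: [0.0, -0.1, 7.3]
gripper_width: 0.226
time: 19.8
position: [438.0, -235.7, 6.6]
tool_rot: [-3.086, -0.59, -0.0]
ft_force: [-0.3, 0.6, 0.5]
gripper_width: 0.902
pos [ 438.  -235.7    6.6] shift cm [ -0.07  -0.1  -11.34]
tool y yaw -68.34 tilt z [ 0.  0. -1.]
F [-0.3  0.6  0.5] M [-0.1   0.01  0.01] t 19.8 w 0.9021724057457553
```

```bash

python3 -m creep '[[1,[0,0,-2],[0,0,0]],[1,[0,0,-6],[0,0,0]],[1,[0,0,-11],[0,0,0]],[1,[0,0,-16],[0,0,0]],[1,[0,0,-20],[0,0,0]],[1,[0,0,-20],[0,0,0]],[1,[0,0,-20],[0,0,0]],[1,[0,0,-20],[0,0,0]]]'
python3 - <<'E'
from h import *
t=imaging.capture("top")["frame"];s=imaging.capture("side")["frame"];w=imaging.capture("wrist")
cv2.imwrite("pics/fw.png",w["frame"])
cv2.imwrite("pics/fs.png",cv2.resize(s[100:300,270:470],None,fx=3,fy=3,interpolation=cv2.INTER_CUBIC))
t0=cv2.imread("pics/top0.png");s0=cv2.imread("pics/side0.png")
for n,(a,b,x0,x1,y0,y1) in {"timer":(t,t0,178,212,222,250),"tape":(t,t0,190,220,172,198),"bottle":(t,t0,430,462,192,224),"bottle_s":(s,s0,310,346,255,290),"timer_s":(s,s0,292,314,140,156)}.items():
    print(n,np.abs(a[y0:y1,x0:x1].astype(int)-b[y0:y1,x0:x1]).max(2).mean().round(1),np.abs(a[y0:y1,x0:x1].astype(int)-b[y0:y1,x0:x1]).max())
E
```

```text
time: 20.6
position: [437.4, -235.4, 205.5]
tool_rot: [-3.085, -0.59, 0.002]
ft_force: [0.1, -1.0, -0.0]
gripper_width: 0.999
timer 9.1 14
tape 9.2 14
bottle 30.3 121
bottle_s 9.3 14
timer_s 106.2 171
```

View pics/fw.png

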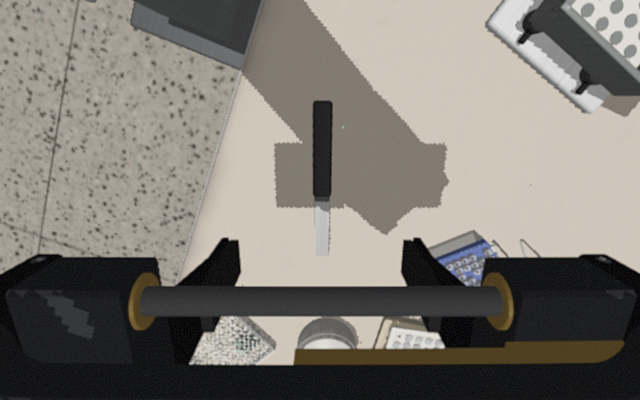

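View pics/fs.png

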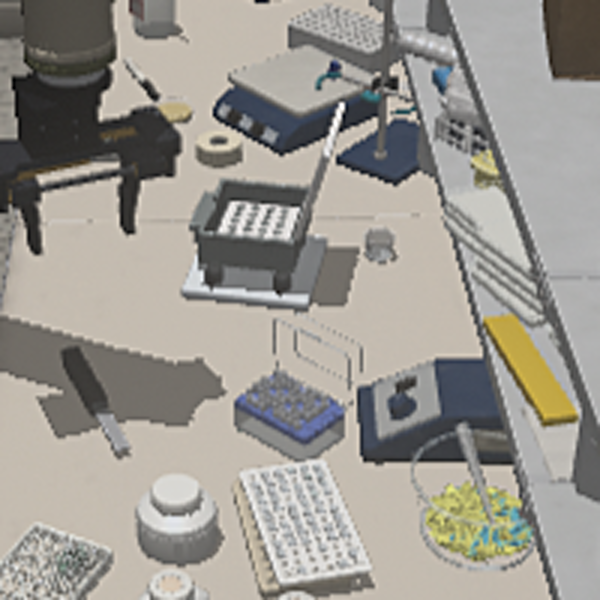

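The opener lies flat at wrist px (322,100)–(322,255), released and clear of the stand. The cover leans back and the bystanders are unchanged. The two large image differences are where the arm blocks the view.

```bash
python3 -c "
from workcell import workorder;print(workorder.finish_job())"
```

```text
the job is handed in; nothing more can be done
None
```

The cover is open and leaning back, at roughly 1.8 rad judged by eye from the side view. I worked the opener's blade into the notch, felt for the ledge first, and lifted the cover along its arc. Only the opener touched the case, cover and stand. I then laid the opener flat where I had picked it up, let go and backed away. The job was handed in at about 21 s of the 58 s allowed.

**Last checks**
- **Cover:** it stayed leaning back after the blade was withdrawn.
- **Opener:** it lies flat and released, well clear of the stand.
- **Bystanders:** timer, tape roll and bottle match their starting pictures. Two comparisons differed (bottle from the top, timer from the side). I put that down to the arm blocking the view, because the other view of each was unchanged.

**What disagreed or went less cleanly**
- **Case height h:** the camera gave about 6 mm and touch suggested roughly 10–13 mm. I went by touch.
- **Opener in the grip:** it slipped a few millimetres, by touch, and looked tipped down at one point while levering. By the later side view it was level to within about 2°.
- **Setting down:** the opener pressed on the bench with about 35 N for a moment before I eased off.

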